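# Shut the pull-out tray and snap its latch over

## Robot

A 6-joint arm with a two-finger parallel gripper is mounted at the origin on the work surface. World frame = base frame: x ahead of the robot, y to its left, z up, the work surface at z = 0. Lengths are in m, angles in rad, forces in N, time in s.
With the tool pointing down it reaches from about 0.225 to 0.875 m from the base axis. Payload 3.4 kg.
Tool frame: the origin (TCP) lies at the very end of the fingers, on their centre line; the grasp point (between the pads) lies 19 mm behind it; z points along the fingers, x is the direction in which the jaws open and shut, and the axes are right-handed (so a half turn about z gives the same grasp; the last joint's range is limited). The gripper opens to 85 mm and grips with 20 to 120 N. Pads are 22 mm wide; open, the fingers measure 114 mm over their backs; the gripper's body (76 mm by 85 mm) begins 54 mm behind the grasp point. The pads swing forward as they close: fully open they stand 13 mm farther back than shut.
Start: joints at [-0.121, 0.276, 1.505, -0, 1.361, -0.121], TCP at [0.575, -0, 0.231] pointing down, gripper open.
Joint ranges: [-2.89, 2.89], [-0.75, 2.08], [0.22, 2.7], [-1.18, 4.32], [0.11, 2.71], [-2.7, 2.7]. Speed limits (rad/s): [2.57, 2.57, 3.14, 3.14, 3.14, 3.14].

## Interface

Orientations are given as a unit quaternion [w, x, y, z].
In Python, from rig import manip gives the robot as it stands.
- The arm moves only by the tool carry_out, never from a script. Its argument "series" is a list of rows, each a list of 2 entries, a list of its own where there are three numbers: the shift along the tool's x, y, z in mm, then the turn about the tool's z in degrees. A call has 1 to 10 rows; each row shifts and turns the pose as measured when the row begins, along the tool's axes as they then stand; what a row does not reach is not made up. A row lasts 1/12 s, in which the tool goes at most 41.7 mm and 7.16 degrees, less where a joint would pass 70% of its speed; a pose out of reach is approached as far as the arm can. A call is refused whole if a number of a shift passes 41.7 or a number of a turn 7.16, either way. A call with a gripper value outside its range is refused whole. "fingers" is the finger opening in mm, from 0 to 85.4, set as the call begins (left out, the last holds). The fingers move at their own pace and stop on an object; "squeeze" is the grip in N (left out, the last holds). Time passes only in rows, so rows that do not move let the fingers close. It gives the time, the measured TCP pose, the force and the opening at its end, in the units of the state.
- manip.get_state(): the state, without advancing time (a new reading comes with each control period).
- manip.get_image(name): name is "scene" or "side" or "wrist"; returns a dict with "frame" (480x640x3 uint8, blue, green, red), "K" (3x3 intrinsics, pixels), "rvec" (rotation vector, rad) and "tvec" (3), from world to camera coordinates, as OpenCV has them; the wrist camera has in their place "mount" (4x4, takes a point from camera to tool coordinates, whose origin is the TCP and whose axes are the tool frame's). Camera axes: x right, y down, z forward; pixel columns grow to the right and rows downward; lengths in m; the calibration is good to about 2 mm. A picture is of the moment at which its call begins: read the wrist's pose just before it. There is no depth.
- manip.sign_off(): hands the job in, once; it reports no verdict.
The state is a dict: "clock": time; "qpos": joint angles; "qd": joint speeds; "effort": joint torques, N m; "position": TCP position; "ee_rot": TCP orientation; "contact_force": force on the tool from outside, world axes, zero at the start; "moment": the same for the moment, N m; "width": finger opening in m.
Only numpy, scipy, OpenCV 4.12 (cv2) and the standard library are available. Lean on these libraries where they do the work, as an engineer would, in place of code of your own. Each camera call takes 0.05 s, during which the arm holds its last target. There are 200 camera calls.

## Task

Push the pull-out tray fully home into the wood-topped desk unit with your fingertips. Then push the orange-knobbed lever over past its centre so that it snaps across to its locked side and its tongue bars the tray. Leave the mug, the dice tray, the red keycap and the black stand where they are, without moving or lifting them.

Things in the scene. Friction and masses are not known exactly. Their poses are not given: they have to be found in the camera images.
- unit: Fixed low desk unit, 220 deep (x) by 360 wide (y) by 125 mm high, dark steel with a wooden top. Origin: under the middle of its front face, on the desk. Its x axis points into the unit, y along the front, to the left as seen from in front, z up. Its pose varies. The tray comes out of its front towards its -x.
- tray (a joint): How far the pull-out tray stands open, in m: 0 = fully home (a hard stop), 0.15 = fully out. It starts about half open. It slides with about 1.5 N of friction and some damping, stays where it is left and has no catch of its own.
- tray_front (a point): Middle of the outer face of the tray's grey front panel; moves with the tray. The panel is 320 wide (y of the unit), 12 thick, and spans heights 20 to 85 mm above the desk (this point is at 52.5 mm). When home its outer face is 12 mm in front of the unit's front face. The tray behind it is empty, open-topped and lower (55 mm).
- latch (a joint): Angle of the latch lever, rad. 0 = unlocked stop: lever leans 0.61 rad from upright to the unit's +y, tongue level, clear of the tray. 1.22 = locked stop: lever leans 0.61 rad to the unit's -y, tongue down in front of the tray's panel. A spring snaps it from the centre (0.61) to the nearer stop; moving the knob off a stop takes about 3.5 N. If the tray is not home the tongue stops it shutting.
- latch_pivot (a point): Pivot of the latch lever, fixed on the unit: 21 mm in front of its front face, 120 mm to the unit's +y from the middle, 108 mm above the desk. The lever turns in the upright plane parallel to the front face. A small aluminium back plate and a visible spring strut sit behind it, to its +y side.
- latch_knob (a point): Centre of the orange ball knob (22 mm across) at the end of the flat steel lever (12 wide, 8 mm thick), 75 mm from the pivot; moves with the lever. About 169 mm above the desk at either stop and 183 mm when upright. The tongue is a 46 mm long, 12 mm wide steel bar from the pivot.
- mug: One loose bystander, to be left alone. White ceramic mug, 84 mm across, 95 mm high, handle to its +y. Origin: centre of its underside. Stands on the desk to one side of the unit's front.
- dice_tray: One loose bystander, to be left alone. Blue plastic open dice tray, 130 by 130 by 28 mm high. Origin: centre of its underside. On the desk to the other side of the unit's front.
- keycap: One loose bystander, to be left alone. Red silicone keycap, 18 by 18 by 12 mm high. Origin: centre of its underside. On top of the unit.
- stand: One loose bystander, to be left alone. Black aluminium phone stand, 90 by 75 mm foot, about 88 mm high. Origin: centre of its underside. On top of the unit, on its -y half.

How it is judged:
By the outcome, as a careful person would: the job done as asked, in the order asked, and still so for the second after the job is handed in, with the robot touching nothing.
It also fails if it takes over 42 s, if anything falls off the work surface, if the arm or the gripper's body presses on something with over 40 N, if the wrist force passes 120 N, or if a joint passes its speed limit or range.

## Working session

There is one attempt and no reset: what is moved stays moved. The work goes in short steps, Python scripts to look and compute and a tool call to move; the robot and the scene stay as the last step left them, time stands still between calls to the robot, and variables do not carry over. Pictures are saved under pics/ and viewed, about 8 in all and at most 12, crops included, and the job is handed in when it is done.

Besides the shell and the picture viewer there is one more tool, called in YAML: its name, and indented under it one key for each argument. carry_out: Moves the arm, as the interface text tells. Its arguments: {"type":"object","properties":{"series":{"type":"array","items":{"type":"array"}},"fingers":{"type":"number"},"squeeze":{"type":"number"}},"required":["series"]}

```bash
mkdir -p pics; python3 - <<'E'
from rig import manip
import cv2
s=manip.get_state();print(s)
for n in("scene","side"):
    d=manip.get_image(n);cv2.imwrite(f"pics/{n}0.png",d["frame"]);print(n,d["K"],d["rvec"],d["tvec"])
E
```

```text
{'clock': 0.0, 'qpos': array([-1.20980922e-01,  2.76607789e-01,  1.50614980e+00,  3.41099280e-05,
        1.36069436e+00, -1.21020281e-01]), 'qd': array([-0.00073364,  0.00087359, -0.00060796, -0.00144037, -0.00047929,
        0.0010105 ]), 'effort': array([ 6.20495921e-04, -4.16768074e+01, -2.45808578e+01, -1.52056768e-04,
        1.11346930e-02,  1.69860516e-05]), 'position': array([5.74467509e-01, 8.25674610e-05, 2.30425774e-01]), 'ee_rot': array([-1.28768184e-04,  9.99999568e-01,  1.61069629e-05, -9.20836439e-04]), 'contact_force': array([0.57505494, 0.04253466, 0.45172809]), 'moment': array([ 0.01671561, -0.02469613,  0.0539494 ]), 'width': 0.08545625424008357}
scene [[574.73362999   0.         314.24660476]
 [  0.         574.73362999 240.21075484]
 [  0.           0.           1.        ]] [ 2.40613191  0.93296504 -0.29934033] [-0.46907612 -0.28392548  1.37766099]
side [[548.95611891   0.         317.30741863]
 [  0.         548.95611891 246.5579769 ]
 [  0.           0.           1.        ]] [ 2.37247713 -0.63354115  0.22073604] [-0.55844468  0.32954603  0.87913658]
```

View pics/scene0.png

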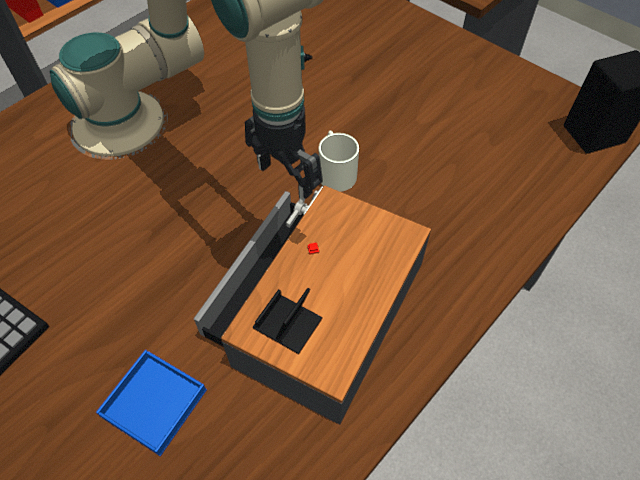

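View pics/side0.png

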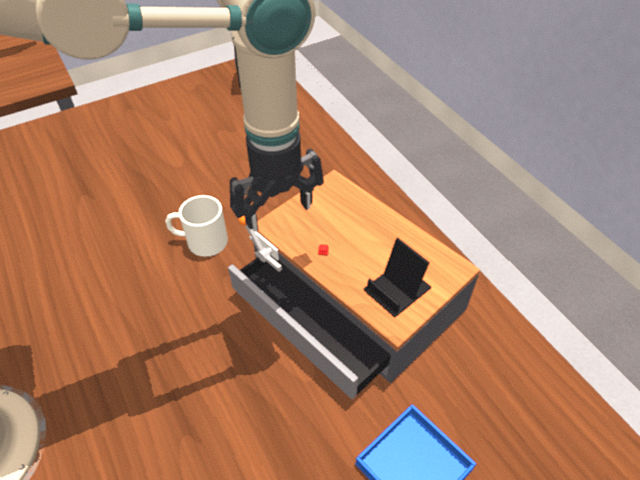

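The scene image shows the unit with wood-top corners near (322,187), (430,230), (341,402) and (225,340). The tray front's top edge runs from about (288,195) to (198,325), and the knob is hidden by the gripper. The side image shows top corners near (335,172), (478,272) and (388,348), and the panel's top edge from (232,270) to (355,388).

```bash
cat >h.py <<'E'
from rig import manip
import cv2,numpy as np
from scipy.spatial.transform import Rotation as R
def cast(d,uv,z):
    Rm=cv2.Rodrigues(np.array(d["rvec"]))[0];c=-Rm.T@np.ravel(d["tvec"])
    r=Rm.T@np.linalg.inv(d["K"])@np.array([*uv,1.]);return c+r*(z-c[2])/r[2]
def proj(d,P): return cv2.projectPoints(np.array(P,float),np.array(d["rvec"]),np.array(d["tvec"]),d["K"],None)[0][:,0]
E
python3 - <<'E'
from h import *
np.set_printoptions(precision=4,suppress=True)
a=manip.get_image("scene");b=manip.get_image("side")
for uv in[(322,187),(430,230),(341,402),(225,340)]:print("scene top",cast(a,uv,.125))
for uv in[(335,172),(478,272),(388,348)]:print("side top",cast(b,uv,.125))
for uv in[(288,195),(198,325)]:print("scene panel",cast(a,uv,.085))
for uv in[(232,270),(355,388)]:print("side panel",cast(b,uv,.085))
E
```

```text
scene top [0.565  0.1028 0.125 ]
scene top [0.7771 0.1596 0.125 ]
scene top [ 0.8654 -0.1862  0.125 ]
scene top [ 0.6611 -0.2358  0.125 ]
side top [0.7745 0.1554 0.125 ]
side top [ 0.8569 -0.187   0.125 ]
side top [ 0.6383 -0.2321  0.125 ]
scene panel [0.5068 0.0666 0.085 ]
scene panel [ 0.5889 -0.24    0.085 ]
side panel [0.4989 0.0609 0.085 ]
side panel [ 0.5699 -0.2477  0.085 ]
```

carry_out:
  series:
    - [[-32,33,0],0]
    - [[-32,33,0],0]
    - [[-32,33,0],0]
    - [[0,0,0],7]
    - [[0,0,0],7]
    - [[0,0,0],7]
    - [[0,0,0],7]
    - [[0,0,0],7]
    - [[0,0,0],7]
    - [[0,0,0],7]
  fingers: 0

```text
clock: 1.03
position: [0.479, -0.0971, 0.2278]
ee_rot: [0.001, 0.907, -0.42, -0.002]
contact_force: [0.9, 0.2, 0.5]
width: 0.0001
```

carry_out:
  series:
    - [[0,0,0],7]
    - [[0,0,0],7]
    - [[0,0,0],7]
    - [[0,0,0],6]
    - [[0,0,0],0]

```text
clock: 1.45
position: [0.478, -0.097, 0.227]
ee_rot: [0.002, 0.779, -0.627, -0.003]
contact_force: [0.0, -0.3, -0.4]
width: -0.0001
```

```bash
python3 - <<'E'
from h import *
np.set_printoptions(precision=4,suppress=True)
s=manip.get_state();print(s["clock"],s["position"],R.from_quat(s["ee_rot"],scalar_first=True).as_matrix(),s["contact_force"],s["width"])
a=manip.get_image("scene");b=manip.get_image("side");w=manip.get_image("wrist")
for n,d in(("scene",a),("side",b)):
    h=cv2.cvtColor(d["frame"],cv2.COLOR_BGR2HSV)
    m=cv2.inRange(h,(5,200,150),(22,255,255));
    cv2.imwrite(f"pics/{n}1.png",d["frame"])
x,y,W,H=170,150,290,220
cv2.imwrite("pics/c.png",np.hstack([cv2.resize(a["frame"][120:360,170:450],(400,343)),cv2.resize(b["frame"][150:390,170:450],(400,343))]))
E
```

```text
1.45 [ 0.478 -0.097  0.227] [[ 0.214  -0.9768 -0.0065]
 [-0.9768 -0.214   0.0013]
 [-0.0027  0.0061 -1.    ]] [ 0.0019 -0.3166 -0.3705] -7.06096082467196e-05
```

View pics/c.png

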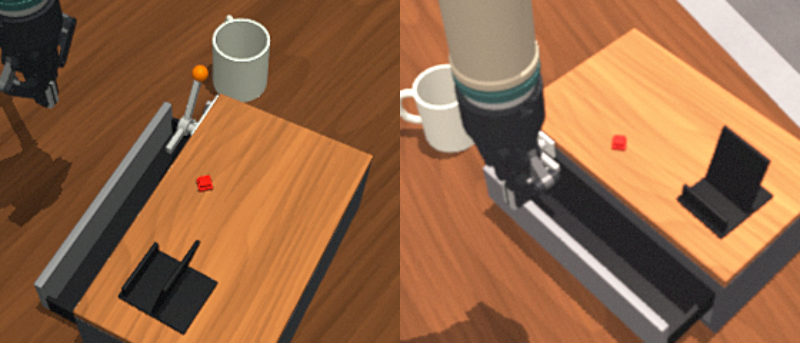

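The left crop shows the knob at scene pixel (311,171), close to the mug, and clear front corners of the top. The stand's foot stays behind the front edge.

```bash
python3 - <<'E'
from h import *
np.set_printoptions(precision=4,suppress=True)
a=manip.get_image("scene");f=a["frame"]
h=cv2.cvtColor(f,cv2.COLOR_BGR2HSV)
m=cv2.inRange(h,(8,230,200),(18,255,255))[150:190,295:325];ys,xs=np.nonzero(m)
k=(295+xs.mean(),150+ys.mean());K=cast(a,k,.169);print("knob",len(xs),k,K)
S=.7;P=lambda u,v:(170+u*S,120+v*S)
y=np.array([-.243,.970]);x=np.array([.970,.243]);y/=np.linalg.norm(y);x/=np.linalg.norm(x)
O=np.array([.6046,-.068])
for n,u,z in[("frontL",(216,95),.125),("frontR",(77,312),.125),("backL",(371,157),.125),("standA",(120,291),.125),("standB",(152,247),.145),("panelL",(168,105),.085),("panelR",(38,288),.085),("mugtop near lever",(243,90),.095),("mug left",(214,45),.095),("mug right",(269,45),.095)]:
    p=cast(a,P(*u),z)[:2];print(n,p,"unit",(p-O)@x,(p-O)@y)
print("knob unit",(K[:2]-O)@x,(K[:2]-O)@y)
E
```

```text
knob 66 (np.float64(309.72727272727275), np.float64(169.65151515151516)) [0.5445 0.0917 0.169 ]
frontL [0.5631 0.1027] unit 0.001176136061925319 0.17563083783748318
frontR [ 0.6577 -0.2351] unit 0.01088862798157334 -0.1750399341382728
backL [0.7766 0.1595] unit 0.22208882416818665 0.17884263689172128
standA [ 0.675  -0.1843] unit 0.03997506999424182 -0.12995282530740832
standB [ 0.6706 -0.1259] unit 0.049917750943081166 -0.0721643155402804
panelL [0.5036 0.0688] unit -0.06476174217366373 0.1572404947512758
panelR [ 0.5823 -0.2374] unit -0.06282208666799576 -0.15893067008337095
mugtop near lever [0.5685 0.1524] unit 0.018564078522820156 0.2225726752473351
mug left [0.482  0.1875] unit -0.056785701681939096 0.27766724146744853
mug right [0.5412 0.2407] unit 0.013539838504815422 0.3148874739125101
knob unit -0.019542395037422354 0.16949738766660044
```

carry_out:
  series:
    - [[0,0,35],1.7]
    - [[0,0,35],0]
    - [[0,0,35],0]
    - [[0,0,35],0]
    - [[0,0,18],0]
    - [[0,0,0],0]

```text
clock: 2.15
position: [0.4825, -0.0986, 0.0676]
ee_rot: [-0.001, 0.774, -0.633, 0.004]
contact_force: [-0.1, -0.5, -0.4]
width: 0.0003
```

carry_out:
  series:
    - [[0,-12,0],0]
    - [[0,-12,0],0]
    - [[0,-10,0],0]
    - [[0,-10,0],0]
    - [[0,-10,0],0]
    - [[0,-10,0],0]
    - [[0,-10,0],0]
    - [[0,-10,0],0]

```text
clock: 2.82
position: [0.5712, -0.0799, 0.072]
ee_rot: [0.0, 0.775, -0.632, 0.003]
contact_force: [-2.2, 0.9, -0.7]
width: 0.0001
```

carry_out:
  series:
    - [[0,-6,0],0]
    - [[0,-6,0],0]
    - [[0,-4,0],0]

```text
clock: 3.07
position: [0.5866, -0.0761, 0.0719]
ee_rot: [0.003, 0.776, -0.631, -0.0]
contact_force: [-16.3, -4.8, 10.3]
width: 0.0001
```

carry_out:
  series:
    - [[0,0,0],0]
    - [[0,0,0],0]

```text
clock: 3.23
position: [0.5862, -0.0763, 0.0721]
ee_rot: [0.004, 0.776, -0.631, -0.001]
contact_force: [-2.1, 0.2, -0.8]
width: -0.0002
```

```bash
python3 - <<'E'
from h import *
a=manip.get_image("scene");b=manip.get_image("side")
cv2.imwrite("pics/c2.png",np.hstack([cv2.resize(a["frame"][120:360,170:450],(400,343)),cv2.resize(b["frame"][190:400,200:445],(400,343))]))
E
```

```text
(no output)
```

View pics/c2.png

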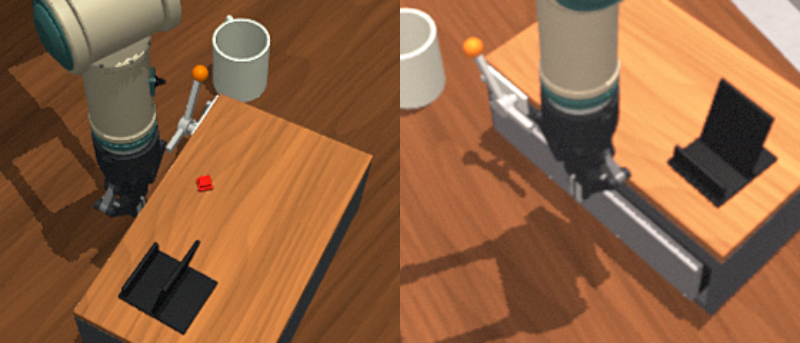

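The tray looks home: the panel stands just proud of the front in the side crop. I'll push once more to confirm the hard stop.

carry_out:
  series:
    - [[0,-4,0],0]
    - [[0,-4,0],0]

```text
clock: 3.5
position: [0.5864, -0.0762, 0.0721]
ee_rot: [0.01, 0.777, -0.63, -0.006]
contact_force: [-11.3, -4.3, 8.0]
width: -0.0002
```

carry_out:
  series:
    - [[0,8,0],0]
    - [[0,30,0],0]
    - [[0,30,0],0]
    - [[0,10,-30],0]
    - [[0,0,-35],0]
    - [[0,0,-35],0]
    - [[0,0,-35],0]
    - [[0,0,0],0]

```text
clock: 4.17
position: [0.5156, -0.0928, 0.2148]
ee_rot: [0.004, 0.776, -0.631, 0.002]
contact_force: [0.8, -0.3, 0.1]
width: -0.0001
```

```bash
python3 - <<'E'
from h import *
np.set_printoptions(precision=4,suppress=True)
a=manip.get_image("scene");b=manip.get_image("side")
x=np.array([.970,.243]);y=np.array([-.243,.97]);O=np.array([.6046,-.068])
s=manip.get_state();p=s["position"];print(p,(p[:2]-O)@x,(p[:2]-O)@y)
print(R.from_quat(s["ee_rot"],scalar_first=True).as_matrix())
h=cv2.cvtColor(a["frame"],cv2.COLOR_BGR2HSV)
cv2.imwrite("pics/c3.png",np.hstack([cv2.resize(a["frame"][120:360,170:450],(400,343)),cv2.resize(b["frame"][190:400,200:445],(400,343))]))
E
```

```text
[ 0.5125 -0.0919  0.2096] -0.09518222552695361 -0.0007682635718317115
[[ 0.2031 -0.9791 -0.0112]
 [-0.9792 -0.203  -0.0068]
 [ 0.0044  0.0124 -0.9999]]
```

View pics/c3.png

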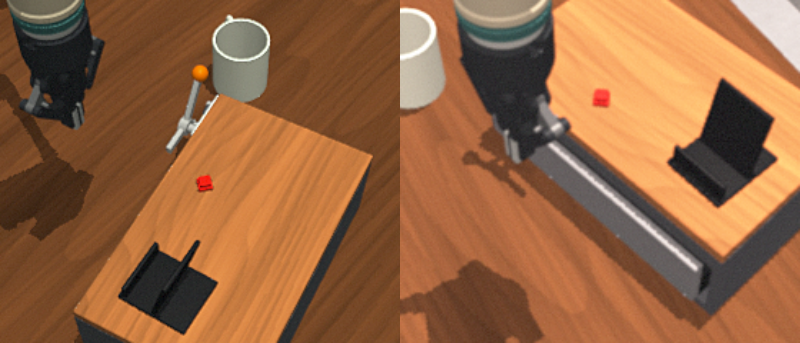

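carry_out:
  series:
    - [[0,0,-20],-2.3]
    - [[-38,0,0],0]
    - [[-38,0,0],0]
    - [[-38,0,0],0]
    - [[-38,0,0],0]
    - [[-38,0,0],0]
    - [[-38,0,0],0]
    - [[0,0,0],0]

```text
clock: 4.93
position: [0.4564, 0.1364, 0.2176]
ee_rot: [0.006, 0.785, -0.619, -0.005]
contact_force: [0.2, 0.0, 0.6]
width: 0.0005
```

```bash
cat >st.py <<'E'
from h import *
x=np.array([.970,.243]);y=np.array([-.243,.97]);O=np.array([.6046,-.068])
s=manip.get_state();p=s["position"];r=R.from_quat(s["ee_rot"],scalar_first=True).as_matrix()
print(s["clock"],p,"unit",(p[:2]-O)@x,(p[:2]-O)@y,"yaw",np.degrees(np.arctan2(r[1,0],r[0,0])),s["contact_force"])
E
python3 st.py
```

```text
4.9333 [0.45635659 0.13637002 0.21764244] unit -0.09413419382305967 0.23426207118337683 yaw -76.46899588982396 [0.17647099 0.01104419 0.58043885]
```

carry_out:
  series:
    - [[0,-37,0],0]
    - [[0,-36,0],0]
    - [[0,0,30],0]
    - [[0,0,30],0]
    - [[0,0,0],0]

```text
clock: 5.35
position: [0.5265, 0.1582, 0.1479]
ee_rot: [0.007, 0.788, -0.615, -0.007]
contact_force: [0.1, -0.6, -0.1]
width: -0.0001
```

```bash
python3 - <<'E'
import st
from h import *
a=manip.get_image("scene");b=manip.get_image("side")
cv2.imwrite("pics/c4.png",np.hstack([cv2.resize(a["frame"][60:300,170:450],(400,343)),cv2.resize(b["frame"][130:340,130:375],(400,343))]))
E
```

```text
5.35 [0.52654283 0.15821686 0.14793591] unit -0.020744761819197155 0.23839824356138992 yaw -75.94815741409462 [ 0.13358112 -0.57789122 -0.06196142]
```

View pics/c4.png

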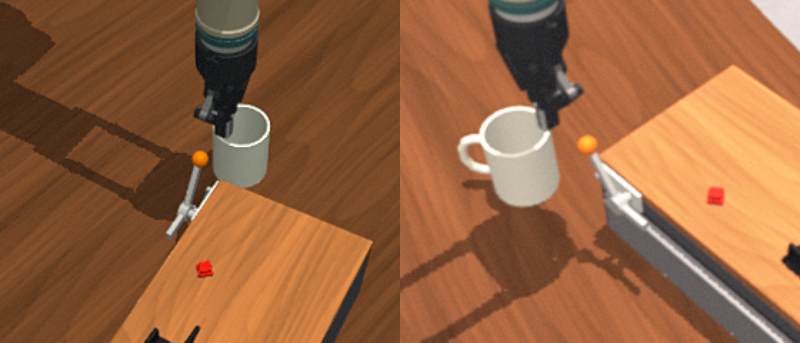

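The fingertips stand in line with the knob on its +y side, above the mug and clear of it. Next I push along -y.

carry_out:
  series:
    - [[15,0,-6],0]
    - [[12,0,0],0]
    - [[12,0,0],0]
    - [[12,0,0],0]
    - [[12,0,0],0]
    - [[12,0,0],0]

```text
clock: 5.95
position: [0.5455, 0.0983, 0.1713]
ee_rot: [-0.012, 0.786, -0.618, -0.014]
contact_force: [-9.4, 13.8, 22.2]
width: 0.0001
```

carry_out:
  series:
    - [[12,0,0],0]
    - [[12,0,0],0]
    - [[12,0,0],0]

```text
clock: 6.2
position: [0.5526, 0.0697, 0.1817]
ee_rot: [-0.022, 0.785, -0.618, -0.018]
contact_force: [-1.1, 0.2, 1.7]
width: 0.0003
```

```bash
python3 - <<'E'
import st
from h import *
a=manip.get_image("scene");b=manip.get_image("side")
cv2.imwrite("pics/c5.png",np.hstack([cv2.resize(a["frame"][60:300,170:450],(400,343)),cv2.resize(b["frame"][130:340,130:375],(400,343))]))
E
```

```text
6.2 [0.55261023 0.06968979 0.18167917] unit -0.01697146089813614 0.14619261265075253 yaw -76.40353765652439 [-1.14666662  0.15564138  1.71000402]
```

View pics/c5.png

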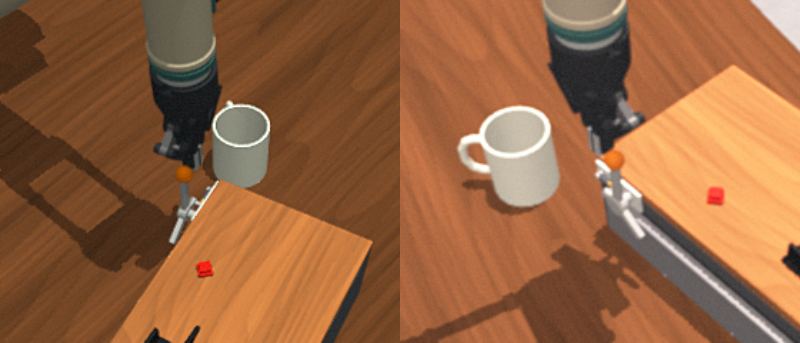

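The lever is nearly upright, with the fingertip carried up to about knob-centre height. I'll keep pushing with a slight downward bias.

carry_out:
  series:
    - [[8,0,6],0]
    - [[12,0,5],0]
    - [[12,0,5],0]
    - [[12,0,4],0]

```text
clock: 6.63
position: [0.5639, 0.027, 0.1583]
ee_rot: [-0.024, 0.784, -0.619, -0.018]
contact_force: [-11.0, 31.3, 38.3]
width: -0.0003
```

```bash
python3 - <<'E'
import st
from h import *
a=manip.get_image("scene");b=manip.get_image("side")
cv2.imwrite("pics/c6.png",np.hstack([cv2.resize(a["frame"][60:300,170:450],(400,343)),cv2.resize(b["frame"][130:340,130:375],(400,343))]))
E
```

```text
6.6333 [0.56393043 0.02696997 0.15832539] unit -0.016371776884915198 0.1020035739813679 yaw -76.57101668749951 [-11.01773852  31.25073899  38.34391816]
```

View pics/c6.png

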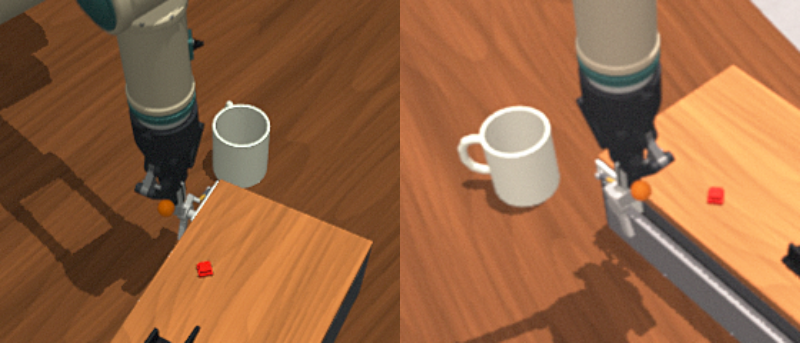

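The knob has gone across and the tongue is down, with the lever against its stop. I'll back off towards +y and then up.

carry_out:
  series:
    - [[-8,0,-4],0]
    - [[-20,0,-15],0]
    - [[-20,0,-30],0]
    - [[0,10,-35],0]
    - [[0,35,-35],0]
    - [[0,40,0],0]
    - [[0,40,0],0]
    - [[0,40,0],0]
    - [[0,0,0],0]
    - [[0,0,0],0]

```text
clock: 7.57
position: [0.3922, 0.0259, 0.2693]
ee_rot: [-0.021, 0.783, -0.621, -0.026]
contact_force: [0.4, -0.1, -0.7]
width: -0.0001
```

```bash
python3 - <<'E'
import st
from h import *
a=manip.get_image("scene");b=manip.get_image("side")
cv2.imwrite("pics/c7.png",np.hstack([cv2.resize(a["frame"][120:440,90:450],(400,356)),cv2.resize(b["frame"][140:480,130:512],(400,356))]))
# compare bystanders with the first pictures by colour/dark masks
for n,d in(("scene",a),("side",b)):
    o=cv2.imread(f"pics/{n}0.png")
    for nm,lo,hi,bl in[("red",(0,200,120),(4,255,255),(300,235,335,262)if n=="scene"else(310,240,340,262)),("blue",(95,120,60),(125,255,255),(80,330,480,480)),("mug",(20,0,120),(90,60,255),(317,128,362,192)if n=="scene"else(160,190,228,258)),("stand",(0,0,0),(180,255,45),(250,285,325,352)if n=="scene"else(360,238,432,308))]:
        x0,y0,x1,y1=bl;c=[]
        for f in(o,d["frame"]):
            m=cv2.inRange(cv2.cvtColor(f,cv2.COLOR_BGR2HSV),lo,hi)[y0:y1,x0:x1];v,u=np.nonzero(m);c+=[len(u),round(u.mean(),2),round(v.mean(),2)]if len(u) else[0]
        print(n,nm,c)
E
```

```text
7.5667 [0.39219267 0.02588922 0.26926835] unit -0.183220033790726 0.14268752238237414 yaw -76.90034665801213 [ 0.36274348 -0.13505668 -0.65448249]
scene red [91, np.float64(12.69), np.float64(12.78), 88, np.float64(12.73), np.float64(12.72)]
scene blue [6222, np.float64(71.79), np.float64(71.56), 6226, np.float64(71.75), np.float64(71.58)]
scene mug [1820, np.float64(21.4), np.float64(33.09), 1744, np.float64(21.58), np.float64(33.15)]
scene stand [2096, np.float64(36.38), np.float64(35.45), 2217, np.float64(37.13), np.float64(36.36)]
side red [36, np.float64(12.83), np.float64(11.67), 41, np.float64(12.85), np.float64(11.46)]
side blue [5454, np.float64(333.8), np.float64(122.22), 5453, np.float64(333.81), np.float64(122.21)]
side mug [1006, np.float64(40.57), np.float64(34.05), 995, np.float64(42.02), np.float64(33.97)]
side stand [1737, np.float64(40.95), np.float64(36.16), 1767, np.float64(40.88), np.float64(36.29)]
```

View pics/c7.png

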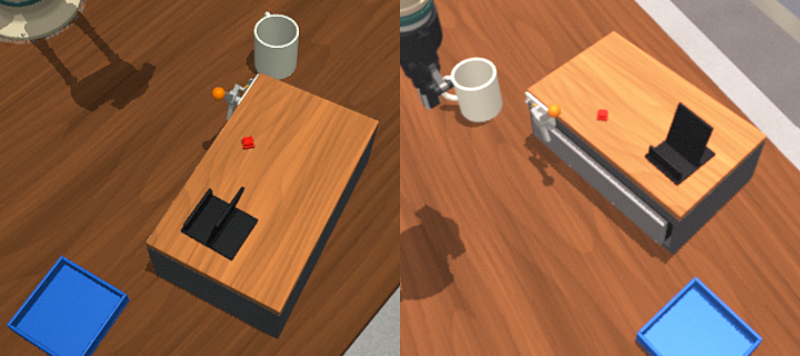

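The tray is home, the knob is on the -y side, the bystanders are unmoved and the robot is clear. One quick numeric check of the knob, then I hand in.

```bash
python3 - <<'E'
from h import *
a=manip.get_image("scene");x=np.array([.970,.243]);y=np.array([-.243,.97]);O=np.array([.6046,-.068])
p=O-.021*x
pr=lambda yy,z:proj(a,[[*(p+yy*y),z]])[0]
print("seen",(286.2,203.7),"locked",pr(.077,.169),"upright",pr(.12,.183),"unlocked",pr(.163,.169))
if np.hypot(*(pr(.077,.169)-[286.2,203.7]))<8: print("sign off",manip.sign_off())
E
```

```text
seen (286.2, 203.7) locked [283.9324354  204.47013875] upright [295.56763655 182.84429537] unlocked [307.34297756 171.74111949]
the job is handed in; nothing more can be done
sign off None
```

The tray is fully home and the latch has snapped to its locked side with the tongue down in front of the panel. I handed the job in at about 7.6 s.

- **Tray:** I pushed it in with closed fingertips. A second push of about 12 N did not move it, so it was against the hard stop.
- **Latch:** After the push past centre, the knob showed within about 2.5 px of where the locked stop should put it. That is more than 20 px from where it would appear if upright or unlocked.
- **Bystanders:** The dice tray and the keycap were within about 0.2 px of their starting image positions in both views. The mug shifted 1.4 px in the side view and the stand about 1 px in the scene view. Each shifted 0.2 px or less in the other view, so I put this down to the arm's changing shadow and cover rather than movement.
- **Forces:** The wrist read about 51 N at the end of the lever push, when the fingertips bore on the lever at its stop. That is below the 120 N wrist limit. I can't separate fingertip from gripper-body contact in that reading, but the pictures showed only the fingertips touching. At the end the arm was clear, with under 1 N of contact force.

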